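Stand the fallen bottle and close up the packing row with the telescoping pusher

TASK

A bottle has fallen over in the packing lane: stand it upright on the lane between the other two bottles and let go of it. Then squeeze the grip of the telescoping pusher so that its lock button lets go, and run the pusher out until its face is level with the 160 mm arrowhead mark on the lane's scale, closing the three upright bottles up into one row. Finish while holding the pusher at that mark by its grip against its return spring, touching no bottle; do not knock over the other bottles or shift anything else on the table.

Things in the scene. Friction and masses are not known exactly. Their poses are not given: they have to be found in the camera images.
- lane: fixed packing lane: aluminium plate 159 mm wide (x), 630 long (y), floor 6 mm above the table, long edges turned up 4 mm (at x +-80). At its +y end a dark steel end stop, 110 wide, 60 high. Origin: on the centreline under the stop's inner face, at table height (6 mm below the floor). y runs along the lane towards the stop (bottles stand at negative y), x across, z up
- mark (a point): the 160 mm mark: tip of the black arrowhead on the white scale strip along the lane's +x edge (ticks every 10 mm from the stop's face, longer every 50), on the lane's floor, at lane x = +54, y = -160 mm; axes as the lane
- tube_mouth (a point): mouth of the pusher's fixed outer tube: top of its dark steel collar, on the centreline, at lane y = -382 mm, 46 mm above the table; the tube (aluminium, 30 mm square) runs on from here to -y for 210 mm; axes as the lane
- pusher: telescoping pusher: steel inner tube (22 mm square) sliding out of the outer tube, with a cross plate 90 mm wide (x), 28 high at its front and a black upright grip behind it. Origin: middle of the plate's front face, at the lane floor's height; axes as the lane. Home, the face is 336 mm from the end stop. The three bottles together measure 150 mm, so 10 mm of play is left at the mark
- grip (a point): where the pusher is to be squeezed: middle of its grip, 30 mm behind (-y of) the face, 85 mm above the lane's floor. The grip is a black block 30 mm wide (x), 22 deep (y), from 52 to 108 mm above the lane's floor, free on both sides and above; axes as the lane
- extension (a joint): how far the pusher is run out towards the end stop, in m: 0 home (locked), 0.176 with the face level with the 160 mm mark, 0.195 at its end. A spring draws it home with 2.4 N at home and 3.8 N at the mark (plus 0.6 N of friction), so it runs back if let go and then rests at 0.016 against the latch until squeezed again
- lock_button (a joint): lock button: grey paddle 13 mm wide (y), 36 high (z) in the middle of the grip's +x side, standing out 6.5 mm. In m: 0 out (locked), 0.006 pressed. Pressed by squeezing the grip across the lane (x; 36.5 mm wide out, 30.5 pressed); takes 4 N to start, 8 N in full. The latch holds the pusher home until the button is in by over 0.005; keep it pressed over the first 16 mm of travel
- bottle_fallen: square white plastic bottle with a green screw cap, lying on its side in the lane with its cap roughly towards the end stop: body 50 x 50 mm, 76 mm tall, cap 30 mm across, 100 mm tall in all, 0.13 to 0.25 kg, centre of mass about 43 mm from the foot. Origin: centre of its foot (25 mm above the lane's floor while it lies, foot towards the pusher); its z axis runs from foot to cap
- bottle_stop: the same kind of bottle, standing near the end stop. Origin: centre of its foot, z up to the cap
- bottle_pusher: the same kind of bottle, standing just in front of the pusher's plate. Origin: centre of its foot, z up to the cap
- dispenser: bystander: tape dispenser with a brown roll, 150 x 62 mm, 109 mm high, beyond the lane. Origin: centre of its underside
- carton: bystander: small pink carton, 60 x 90 mm, 48 mm high, beyond the lane. Origin: centre of its underside
- shipping_box: bystander: open cardboard box, 160 x 240 mm, 85 mm high, beyond the lane. Origin: centre of its underside
- tape_roll: bystander: spare roll of brown tape lying flat, 96 mm across, 48 mm high, beside the end stop. Origin: centre of its underside
Mind the look-alikes: they are no part of the job. What is shaped like the bottle_stop but blue is not meant.

How it is judged:
By the outcome, as a careful person would: the job done as asked, in the order asked, and still so for the second after the job is handed in, while the arm keeps its last pose, push and grip.
It also fails if it takes over 61 s, if anything falls off the work surface, if the arm or the gripper's body presses on something with over 40 N, if the wrist force passes 120 N, or if a joint passes its speed limit or range.

ROBOT

A 7-joint arm with a two-finger parallel gripper is mounted at the origin on the work surface. World frame = base frame: x ahead of the robot, y to its left, z up, the work surface at z = 0. Lengths are in mm, angles in degrees, forces in N, time in s.
With the tool pointing down it reaches from about 350 to 900 mm from the base axis. Payload 19.9 kg.
Tool frame: the origin (TCP) lies on the centre line of the jaws, within the pads' length; the fingertips stand 8 mm ahead of it and the grasp point (between the pads) lies 11 mm behind it; z points along the fingers, y is the line along which they close (so a half turn about z gives the same grasp; the last joint's range is limited). The gripper opens to 94 mm and grips with 3 to 60 N. Pads are 16 mm wide; open, the fingers measure 119 mm over their backs; the gripper's body (75 mm by 177 mm) begins 78 mm behind the grasp point.
Start: joints at [-69.987, 23.915, -0.59, 92.452, 0.269, 63.638, -3.037], TCP at [238.068, 577.858, 179.725] pointing down, gripper open.
Joint ranges: [-161.28, 161.28], [-22.2, 115.67], [-73.04, 71.86], [3.21, 147.25], [-68.34, 248.33], [10.77, 114.83], [-161.83, 161.83]. Speed limits (degrees/s): [108.29, 108.29, 136.94, 136.94, 172.46, 172.46, 172.46].

INTERFACE

Orientations are given as [roll, pitch, yaw] about the fixed x, y, z axes, in that order (R = Rz(yaw) Ry(pitch) Rx(roll)).
In Python, from cell import observe, snapshot, calibration, job gives the robot as it stands.
- The arm moves only by the shell command python3 -m handwheel 'ROWS'. ROWS is a JSON object of lists of equal length, an entry for each row: "dp": the shift along the tool's x, y, z in cm, a list of three; "rot": the turn, a rotation vector about the tool's x, y, z in degrees, a list of three; "gripper": the opening, from -1 (shut) to 1 (fully open). A call has 1 to 8 rows; each row shifts and turns the commanded pose from where the row before left it, along the tool's axes as they then stand; what a row does not reach is not made up. A row lasts 1/10 s, in which the tool goes at most 50 mm and 8.59 degrees, less where a joint would pass 70% of its speed; a pose out of reach is approached as far as the arm can. A call is refused whole if a number of a shift passes 5 or a number of a turn 8.59, either way. A call with a gripper value outside its range is refused whole. The fingers move at their own pace and stop on an object; the grip force is fixed at half the most. Time passes only in rows, so rows that do not move let the fingers close. It gives the time, the measured TCP pose, the force, the opening and the grip force at its end, in the units of the state.
- observe(): the state, without advancing time (a new reading comes with each control period).
- snapshot(name): name is "scene" or "top"; returns the picture (384x512x3 uint8, red, green, blue); there is no depth.
- calibration(name): a dict with "fx", "fy", "cx", "cy" (pixels), "R" (3x3) and "t" (3): a world point X has camera coordinates R X + t. Camera axes: x right, y down, z forward; pixel columns grow to the right and rows downward; lengths in mm; the calibration is good to about 2 mm. A picture is of the moment at which its call begins. calibration takes no time and is no camera call.
- job.finish_job(): hands the job in; it is judged then, once.
The state is a dict: "time": time; "qpos": joint angles; "joint_velocities": joint speeds; "joint_torque": joint torques, N m; "ee_pos": TCP position; "tool_rot": TCP orientation; "wrist_force": force on the tool from outside, world axes, zero at the start; "wrist_torque": the same for the moment, N m; "gripper_width": finger opening in mm; "finger_force": force on a finger pad.
Only numpy, scipy, OpenCV 4.12 (cv2) and the standard library are available. Lean on these libraries where they do the work, as an engineer would, in place of code of your own. Each camera call takes 0.05 s, during which the arm holds its last target. There are 200 camera calls.

## Working session

There is one attempt and no reset: what is moved stays moved. The work goes in short steps, Python scripts to look and compute and a shell command to move; the robot and the scene stay as the last step left them, time stands still between calls to the robot, and variables do not carry over. Pictures are saved under pics/ and viewed, at most 13 in all, crops included, and the job is handed in when it is done.

```bash
mkdir -p pics; ls; python3 - <<'E'
from cell import observe,snapshot,calibration
import cv2,json
for n in("scene","top"):
    cv2.imwrite(f"pics/{n}0.png",snapshot(n)[:,:,::-1]); c=calibration(n); print({k:(v if isinstance(v,(int,float)) else [list(map(lambda z:round(float(z),4),r)) if hasattr(r,'__len__') else round(float(r),2) for r in v]) for k,v in c.items()})
o=observe();print(o)
E
```

```text
pics
{'fx': 360.29567003099936, 'fy': 360.29567003099936, 'cx': 255.38069163404904, 'cy': 190.57699042776952, 'R': [[-0.8762, 0.4819, 0.0104], [0.3871, 0.7163, -0.5806], [-0.2872, -0.5047, -0.8141]], 't': [447.61, -237.4, 1348.98]}
{'fx': 391.3448630422339, 'fy': 391.3448630422339, 'cx': 260.5902995244203, 'cy': 183.85628308031397, 'R': [[0.0081, -1.0, -0.0058], [-0.9894, -0.0071, -0.1447], [0.1447, 0.0069, -0.9895]], 't': [86.43, 541.07, 1119.19]}
{'time': 0.1, 'qpos': array([-69.98762363,  23.94354798,  -0.58983815,  92.48178665,
         0.26848026,  63.63841629,  -3.03759743]), 'joint_velocities': array([-0.00043126, -0.14639399, -0.01759341, -0.02466572, -0.03999501,
       -0.08409907, -0.03884208]), 'joint_torque': array([ 1.30960732e-03, -8.52587414e+01,  6.39809724e-01, -4.26700366e+01,
       -4.88721498e-02,  1.63034321e-02, -2.02576592e-05]), 'ee_pos': array([237.94253182, 577.53680603, 179.2016782 ]), 'tool_rot': array([-1.79937767e+02,  4.36049203e-03,  1.57608588e+02]), 'wrist_force': array([ 0.35767115,  0.16722989, -0.59874416]), 'wrist_torque': array([-0.00408765,  0.02687518,  0.05513363]), 'finger_force': 0.0, 'gripper_width': 93.7537323541596}
```

View pics/scene0.png

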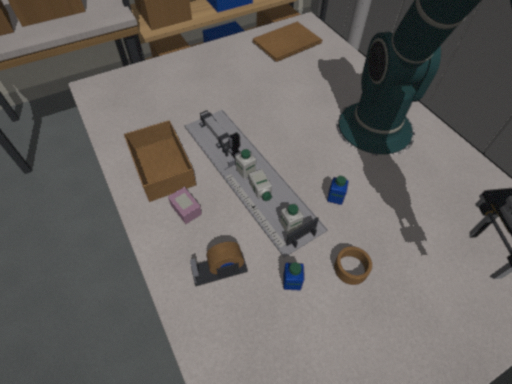

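View pics/top0.png

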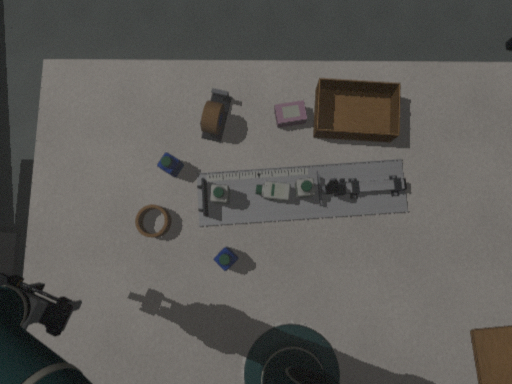

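The stop is at left in the top view (205,197). The white bottles are at (219,193) near the stop, (273,190) fallen with its cap towards the stop, and (305,187) at the pusher. The bottle shapes at (170,165) and (226,259) are blue look-alikes. The bottle_stop is therefore the white one at (219,193), inside the lane. I'll confirm it in an enlarged crop.

```bash
cat > h.py <<'E'
import numpy as np,cv2
from cell import observe,snapshot,calibration
def ray(n,u,v,z):
    c=calibration(n);R=np.array(c["R"]);t=np.array(c["t"]);o=-R.T@t
    d=R.T@np.array([(u-c["cx"])/c["fx"],(v-c["cy"])/c["fy"],1]);return o+d*(z-o[2])/d[2]
def proj(n,X):
    c=calibration(n);p=np.array(c["R"])@np.array(X)+np.array(c["t"]);return c["fx"]*p[0]/p[2]+c["cx"],c["fy"]*p[1]/p[2]+c["cy"]
def tri(u1,v1,u2,v2): # scene, top
    A=[];b=[]
    for n,u,v in(("scene",u1,v1),("top",u2,v2)):
        c=calibration(n);R=np.array(c["R"]);t=np.array(c["t"])
        for k,q in((0,(u-c["cx"])/c["fx"]),(1,(v-c["cy"])/c["fy"])):
            A.append(R[k]-q*R[2]);b.append(q*t[2]-t[k])
    s=np.linalg.lstsq(np.array(A),np.array(b),rcond=None);return s[0],s[1]
def blobs(im,lo,hi,mn=10):
    m=cv2.inRange(cv2.cvtColor(im,cv2.COLOR_RGB2HSV),lo,hi)
    n,l,s,c=cv2.connectedComponentsWithStats(m)
    return [(s[i,4],*np.round(c[i],1),*s[i,:4]) for i in range(1,n) if s[i,4]>=mn]
E
python3 - <<'E'
from h import *
a=cv2.imread("pics/top0.png");b=cv2.imread("pics/scene0.png")
cv2.imwrite("pics/crop1.png",np.vstack([cv2.resize(a[150:234,195:415],(792,302),interpolation=cv2.INTER_CUBIC),cv2.resize(b[105:255,180:330],(0,0),fx=1.95,fy=1.95,interpolation=cv2.INTER_CUBIC).copy() if 0 else cv2.copyMakeBorder(cv2.resize(b[140:255,195:330],(350,298),interpolation=cv2.INTER_CUBIC),0,0,0,442,cv2.BORDER_CONSTANT)]))
for n,im in(("scene",b),("top",a)):
    print(n)
    for x in blobs(im[:,:,::-1].copy(),(60,90,30),(90,255,255)): 
        if x[0]<400: print(x)
E
```

```text
scene
(np.int32(263), np.float64(418.5), np.float64(81.5), np.int32(397), np.int32(59), np.int32(43), np.int32(39))
(np.int32(10), np.float64(395.3), np.float64(61.5), np.int32(393), np.int32(60), np.int32(5), np.int32(4))
(np.int32(13), np.float64(400.1), np.float64(66.1), np.int32(399), np.int32(63), np.int32(4), np.int32(7))
(np.int32(16), np.float64(392.6), np.float64(67.3), np.int32(390), np.int32(64), np.int32(6), np.int32(7))
(np.int32(17), np.float64(404.6), np.float64(71.1), np.int32(401), np.int32(68), np.int32(8), np.int32(8))
(np.int32(14), np.float64(413.3), np.float64(72.9), np.int32(412), np.int32(69), np.int32(4), np.int32(10))
(np.int32(25), np.float64(420.4), np.float64(73.2), np.int32(416), np.int32(70), np.int32(10), np.int32(8))
(np.int32(19), np.float64(392.6), np.float64(92.7), np.int32(389), np.int32(89), np.int32(8), np.int32(8))
(np.int32(35), np.float64(397.9), np.float64(102.5), np.int32(396), np.int32(93), np.int32(5), np.int32(21))
(np.int32(10), np.float64(390.1), np.float64(98.2), np.int32(387), np.int32(97), np.int32(7), np.int32(4))
(np.int32(10), np
[... 2439 characters left out ...]
), np.int32(0), np.int32(345), np.int32(12), np.int32(7))
(np.int32(13), np.float64(9.4), np.float64(353.2), np.int32(7), np.int32(351), np.int32(6), np.int32(5))
(np.int32(14), np.float64(1.6), np.float64(357.6), np.int32(0), np.int32(355), np.int32(5), np.int32(6))
(np.int32(244), np.float64(10.9), np.float64(371.3), np.int32(0), np.int32(355), np.int32(26), np.int32(29))
(np.int32(32), np.float64(21.2), np.float64(360.4), np.int32(17), np.int32(357), np.int32(9), np.int32(9))
(np.int32(29), np.float64(30.3), np.float64(364.7), np.int32(26), np.int32(360), np.int32(10), np.int32(11))
(np.int32(30), np.float64(45.3), np.float64(381.2), np.int32(40), np.int32(377), np.int32(12), np.int32(7))
```

View pics/crop1.png

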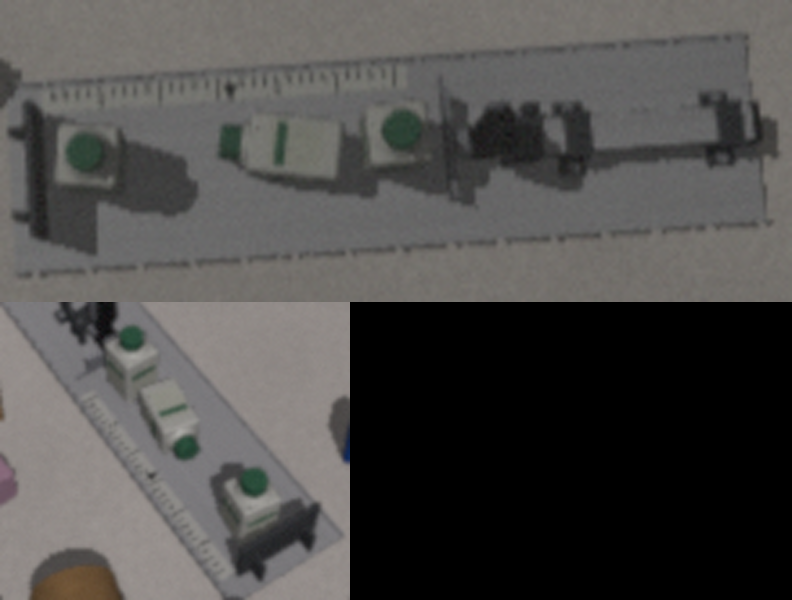

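The crop confirms it: the bottle_stop is the white, green-capped bottle at top (219,192), and both blue ones lie outside the lane. Next I'll work out positions.

```bash
cat >> h.py <<'E'
def T(x,y,z): return ray("top",195+x/3.6,150+y/3.6,z)
E
python3 - <<'E'
from h import *
np.set_printoptions(precision=1,suppress=True)
C=dict(ps=T(22,86,10),pe=T(745,37,10),ms=T(17,275,10),me=T(768,224,10),arrow=T(231,92,6),
 capP=T(402,130,106),capS=T(85,152,106),stopTopA=T(30,104,66),stopTopB=T(38,238,66),
 fc=T(221,142,31),f1=T(248,116,56),f2=T(343,122,56),f3=T(337,180,56),f4=T(248,174,56),plA=T(443,78,34),plB=T(452,195,34),grip=T(497,133,114))
for k,v in C.items(): print(k,v)
e=(C['ps']-C['pe'])+(C['ms']-C['me']);print("lane yaw",np.degrees(np.arctan2(e[1],e[0]))-90, np.linalg.norm(C['ps']-C['pe']),np.linalg.norm(C['ps']-C['ms']))
print("tri caps P,S",tri(245.2,153.5,306.7,186.1),tri(292.4,209,218.6,192.2))
i=cv2.cvtColor(cv2.imread("pics/top0.png"),cv2.COLOR_BGR2RGB)
for x in blobs(i[150:234,195:415].copy(),(55,60,20),(95,255,255),8): print([round(float(q),1) for q in x])
E
```

```text
ps [574.2 272.5  10. ]
pe [ 620.7 -340.9   10. ]
ms [414.8 271.9  10. ]
me [ 461.9 -353.    10. ]
arrow [570.9  95.4   6. ]
capP [525.3 -38.3 106. ]
capS [506.3 206.7 106. ]
stopTopA [549.9 256.6  66. ]
stopTopB [442.1 247.1  66. ]
fc [524.7 103.   31. ]
f1 [542.9  80.9  56. ]
f2 [538.5   3.8  56. ]
f3 [491.3   8.8  56. ]
f4 [495.6  80.5  56. ]
plA [579.2 -80.7  34. ]
plB [481.9 -86.8  34. ]
grip [ 522.3 -110.2  114. ]
lane yaw 4.328643186847302 615.1888440041156 159.380918340284
tri caps P,S (array([526.9, -39.6,  95.5]), array([0.])) (array([507.3, 208.1,  96.4]), array([0.3]))
[70.0, 111.3, 35.6, 107.0, 31.0, 10.0, 10.0]
[25.0, 63.6, 38.8, 62.0, 36.0, 4.0, 7.0]
[60.0, 22.8, 41.8, 19.0, 38.0, 9.0, 9.0]
```

```bash
cat >> h.py <<'E'
from scipy.spatial.transform import Rotation as Ro
def tool(yaw,tilt): return Ro.from_euler('xyz',[180,0,yaw],degrees=True)*Ro.from_euler('y',tilt,degrees=True)
def plan(p1,R1,n,p0=None,R0=None):
    o=observe()
    p=np.array(o["ee_pos"]) if p0 is None else np.array(p0);R=Ro.from_euler('xyz',o["tool_rot"],degrees=True) if R0 is None else R0
    w=(R.inv()*R1).as_rotvec(degrees=True); s=(np.array(p1)-p)/n
    st=Ro.from_rotvec(w/n,degrees=True)
    print("n",n,"rot",np.round(w/n,2),"total",np.round(w,1))
    for i in range(n):
        print(np.round(R.inv().apply(s)/10,2).tolist(),end=' ');R=R*st
    print()
E
python3 - <<'E'
from h import *
plan([520,60,260],tool(85.5,0),16)
E
```

```text
n 16 rot [-0.    0.    4.51] total [-0.1  0.  72.1]
[-2.86, -2.32, -0.5] [-3.04, -2.09, -0.5] [-3.19, -1.84, -0.5] [-3.33, -1.59, -0.5] [-3.44, -1.32, -0.5] [-3.53, -1.05, -0.5] [-3.6, -0.76, -0.5] [-3.65, -0.48, -0.5] [-3.68, -0.19, -0.5] [-3.68, 0.1, -0.5] [-3.66, 0.39, -0.5] [-3.62, 0.67, -0.5] [-3.56, 0.96, -0.5] [-3.47, 1.23, -0.5] [-3.36, 1.5, -0.5] [-3.23, 1.76, -0.5]
```

```bash
python3 -m handwheel '{"dp":[[-2.9,-2.3,-0.8],[-3.0,-2.1,-0.8],[-3.2,-1.8,-0.8],[-3.3,-1.6,-0.8],[-3.4,-1.3,-0.8],[-3.5,-1.0,-0.5],[-3.6,-0.8,-0.5],[-3.6,-0.5,-0.5]],"rot":[[0,0,4.5],[0,0,4.5],[0,0,4.5],[0,0,4.5],[0,0,4.5],[0,0,4.5],[0,0,4.5],[0,0,4.5]],"gripper":[1,1,1,1,1,1,1,1]}'
python3 -m handwheel '{"dp":[[-3.7,-0.2,-0.5],[-3.7,0.1,-0.5],[-3.7,0.4,-0.5],[-3.6,0.7,-0.5],[-3.6,1.0,-0.5],[-3.5,1.2,-0.5],[-3.4,1.5,-0.5],[-3.2,1.8,0]],"rot":[[0,0,4.5],[0,0,4.5],[0,0,4.5],[0,0,4.5],[0,0,4.5],[0,0,4.5],[0,0,4.5],[0,0,4.5]],"gripper":[1,1,1,1,1,1,1,1]}'
python3 - <<'E'
from h import *
o=observe();print(o["ee_pos"],o["tool_rot"],o["qpos"])
b=snapshot("scene");np.save("s1.npy",b)
E
```

```text
time: 0.9
ee_pos: [378.8, 319.1, 234.8]
tool_rot: [-180.0, -0.0, 121.4]
wrist_force: [1.2, 1.1, 0.2]
gripper_width: 93.4
finger_force: 0.0
time: 1.7
ee_pos: [521.5, 59.5, 270.3]
tool_rot: [180.0, -0.0, 85.4]
wrist_force: [0.2, 0.8, 0.5]
gripper_width: 93.7
finger_force: 0.0
[521.54555224  59.52270002 270.31476134] [ 1.79962425e+02 -1.75278954e-02  8.54247109e+01] [-35.86153157   9.79049623  29.70233849 100.84152219  -5.13348397
  70.66571624  -9.3946693 ]
```

```bash
python3 - <<'E'
from h import *
plan([522.9,118.6,160],tool(85.5,-38),8)
plan([522.9,118.6,103],tool(85.5,-38),2,[522.9,118.6,160],tool(85.5,-38))
E
```

```text
n 8 rot [-0.02 -4.74 -0.09] total [ -0.2 -37.9  -0.7]
[0.81, -0.08, 1.38] [0.92, -0.08, 1.3] [1.02, -0.08, 1.22] [1.12, -0.08, 1.13] [1.21, -0.08, 1.04] [1.29, -0.07, 0.93] [1.36, -0.07, 0.83] [1.43, -0.07, 0.71] 
n 2 rot [0. 0. 0.] total [0. 0. 0.]
[1.75, -0.0, 2.25] [1.75, -0.0, 2.25]
```

```bash
python3 -m handwheel '{"dp":[[0.8,-0.1,1.4],[0.9,-0.1,1.3],[1.0,-0.1,1.2],[1.1,-0.1,1.1],[1.2,-0.1,1.0],[1.3,0,0.9],[1.4,0,0.8],[1.4,0,0.7]],"rot":[[0,-4.75,0],[0,-4.75,0],[0,-4.75,0],[0,-4.75,0],[0,-4.75,0],[0,-4.75,0],[0,-4.75,0],[0,-4.75,0]],"gripper":[1,1,1,1,1,1,1,1]}'
python3 - <<'E'
from h import *
b=snapshot("scene");a=snapshot("top");o=observe();print(o["ee_pos"],o["tool_rot"],o["qpos"])
cv2.imwrite("pics/c2.png",np.hstack([cv2.resize(x,(400,400),interpolation=cv2.INTER_CUBIC)[:,:,::-1] for x in(b[110:260,190:340],a[110:260,180:330])]))
G=np.array([518.6,64,33]);z=tool(85.5,-38).as_matrix()[:,2]
plan(G+11*z,tool(85.5,-38),6)
E
```

```text
time: 2.55
ee_pos: [520.8, 126.3, 160.5]
tool_rot: [180.0, 38.2, 85.6]
wrist_force: [0.2, -0.3, 0.2]
gripper_width: 94.3
finger_force: 0.0
[519.23682107 128.33275491 157.51662901] [-179.64706205   38.35716177   86.13603844] [-55.28522189  33.88653178  27.00519608  95.63424077  16.85341799
  76.829913   -40.65076483]
n 6 rot [0.01 0.06 0.08] total [0.  0.4 0.5]
[0.45, 0.08, 2.47] [0.45, 0.08, 2.48] [0.44, 0.07, 2.48] [0.44, 0.07, 2.48] [0.44, 0.07, 2.48] [0.44, 0.07, 2.48]
```

View pics/c2.png

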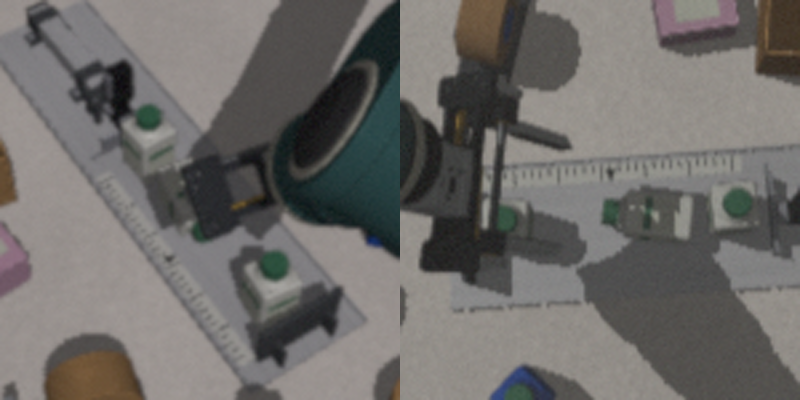

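The scene crop shows the gripper tilted over the fallen bottle, which hasn't moved (cap at 200,232). The top crop shows only one finger clearly, at (540,135), so I'll check that against its projection.

```bash
python3 - <<'E'
from h import *
o=observe();R=Ro.from_euler('xyz',o["tool_rot"],degrees=True);p=o["ee_pos"]
for y in(-50,0,50):
    for z in (8,-60):
        X=p+R.apply([0,y,z]);u,v=proj("top",X);us,vs=proj("scene",X)
        print(y,z,X.round(),"top crop",round((u-180)*8/3),round((v-110)*8/3),"scene",round((us-190)*8/3),round((vs-110)*8/3))
E
```

```text
-50 8 [469. 127. 151.] top crop 177 251 scene 267 165
-50 -60 [472. 169. 205.] top crop 130 242 scene 292 162
0 8 [519. 123. 151.] top crop 181 202 scene 226 181
0 -60 [522. 165. 205.] top crop 135 190 scene 247 179
50 8 [569. 120. 151.] top crop 185 153 scene 183 197
50 -60 [572. 162. 204.] top crop 140 139 scene 202 196
```

```bash
python3 -m handwheel '{"dp":[[0.6,0.1,2.5],[0.6,0.1,2.5],[0.6,0.1,2.5],[0.5,0.1,2.5],[0.4,0,2.5],[0,0,2.4],[0,0,0],[0,0,0]],"rot":[[0,0.1,0],[0,0.1,0],[0,0,0],[0,0,0],[0,0,0],[0,0,0],[0,0,0],[0,0,0]],"gripper":[1,1,1,1,1,1,1,1]}'
python3 - <<'E'
from h import *
b=snapshot("scene");a=snapshot("top");o=observe();print(o["ee_pos"],o["tool_rot"],o["qpos"],o["wrist_force"])
cv2.imwrite("pics/c3.png",np.hstack([cv2.resize(x,(400,400),interpolation=cv2.INTER_CUBIC)[:,:,::-1] for x in(b[130:240,210:320],a[130:240,200:310])]))
G=np.array([518.6,64,33]);z=tool(85.5,-38).as_matrix()[:,2]
plan(G+11*z,tool(85.5,-38),1)
E
```

```text
time: 3.45
ee_pos: [519.7, 55.4, 27.6]
tool_rot: [180.0, 37.8, 85.6]
wrist_force: [0.2, 0.1, 0.1]
gripper_width: 93.9
finger_force: 0.0
[520.22945292  56.33307568  27.85671918] [179.90824283  37.72026777  85.57955579] [-49.92499697  41.70311773  26.62092921 104.11673392  16.97085055
  58.99290781 -42.19472109] [-0.27855403  0.41435014 -0.20213371]
n 1 rot [ 0.14 -0.28  0.06] total [ 0.1 -0.3  0.1]
[0.27, -0.22, 0.23]
```

View pics/c3.png

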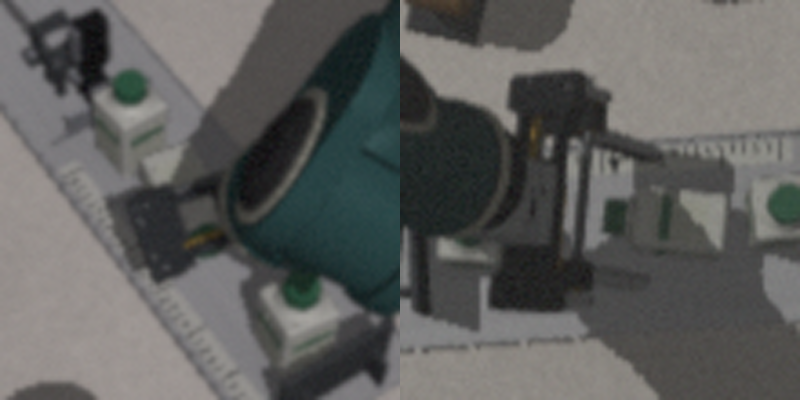

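The top crop shows the two fingers at (620,150) and (620,275) on either side of the bottle body, which spans v 190–248. It is centred, so I'll close.

```bash
python3 -m handwheel '{"dp":[[0.2,-0.2,0.3],[0,0,0],[0,0,0],[0,0,0],[0,0,0],[0,0,0],[0,0,0],[0,0,0]],"rot":[[0,0,0],[0,0,0],[0,0,0],[0,0,0],[0,0,0],[0,0,0],[0,0,0],[0,0,0]],"gripper":[1,-1,-1,-1,-1,-1,-1,-1]}'
```

```text
time: 4.35
ee_pos: [517.7, 55.4, 23.4]
tool_rot: [180.0, 37.8, 85.6]
wrist_force: [1.5, 1.1, 0.7]
gripper_width: 49.9
finger_force: 30.0
```

```bash
python3 - <<'E'
from h import *
o=observe();R=Ro.from_euler('xyz',o["tool_rot"],degrees=True)
P=o["ee_pos"]; P1=P+np.array([0,5,95]); plan(P1,R,4)
z=tool(94.4,52.2).as_matrix()[:,2]
plan(np.array([513,115,120])+11*z,tool(94.4,52.2),16,P1,R)
E
```

```text
n 4 rot [0. 0. 0.] total [0. 0. 0.]
[-1.36, -0.01, -1.95] [-1.36, -0.01, -1.95] [-1.36, -0.01, -1.95] [-1.36, -0.01, -1.95] 
n 16 rot [ 0.08  5.61 -0.6 ] total [ 1.2 89.8 -9.7]
[0.33, -0.06, -0.21] [0.35, -0.06, -0.18] [0.37, -0.06, -0.15] [0.38, -0.05, -0.11] [0.39, -0.05, -0.07] [0.39, -0.04, -0.03] [0.4, -0.04, 0.01] [0.39, -0.04, 0.04] [0.39, -0.03, 0.08] [0.38, -0.03, 0.12] [0.37, -0.02, 0.16] [0.35, -0.02, 0.19] [0.33, -0.02, 0.22] [0.3, -0.01, 0.26] [0.28, -0.01, 0.28] [0.25, -0.01, 0.31]
```

```bash
python3 -m handwheel '{"dp":[[-1.4,0,-1.9],[-1.4,0,-1.9],[-1.4,0,-2.0],[-1.3,0,-2.0],[0.3,0,-0.2],[0.4,0,-0.2],[0.4,0,-0.2],[0.4,0,-0.1]],"rot":[[0,0,0],[0,0,0],[0,0,0],[0,0,0],[0,5.6,-0.6],[0,5.6,-0.6],[0,5.6,-0.6],[0,5.6,-0.6]],"gripper":[-1,-1,-1,-1,-1,-1,-1,-1]}'
python3 -m handwheel '{"dp":[[0.4,0,-0.1],[0.4,0,0],[0.4,0,0],[0.4,0,0],[0.4,0,0.1],[0.4,0,0.1],[0.4,0,0.2],[0.4,0,0.2]],"rot":[[0,5.6,-0.6],[0,5.6,-0.6],[0,5.6,-0.6],[0,5.6,-0.6],[0,5.6,-0.6],[0,5.6,-0.6],[0,5.6,-0.6],[0,5.6,-0.6]],"gripper":[-1,-1,-1,-1,-1,-1,-1,-1]}'
python3 - <<'E'
from h import *
o=observe();print(o["ee_pos"],o["tool_rot"],o["qpos"],o["wrist_force"])
z=tool(94.4,52.2).as_matrix()[:,2]
plan(np.array([513,115,120])+11*z,tool(94.4,52.2),4)
E
```

```text
time: 5.15
ee_pos: [519.0, 76.7, 117.9]
tool_rot: [-179.0, 15.1, 88.1]
wrist_force: [0.3, 0.3, -2.4]
gripper_width: 49.5
finger_force: 30.0
time: 5.95
ee_pos: [519.2, 109.2, 115.5]
tool_rot: [-179.5, -29.7, 92.1]
wrist_force: [0.4, -0.6, -1.6]
gripper_width: 49.8
finger_force: 30.0
[519.17045644 109.21549359 115.47444781] [-179.54724872  -29.73615709   92.13805289] [ -4.70241862  22.85361141  10.74962566 111.42392928 -40.46433507
  58.35848912  33.22822149] [ 0.44901457 -0.58189082 -1.56251189]
n 4 rot [ 0.26  5.61 -0.45] total [ 1.  22.5 -1.8]
[0.29, -0.16, 0.23] [0.27, -0.15, 0.26] [0.24, -0.15, 0.29] [0.22, -0.15, 0.31]
```

```bash
python3 -m handwheel '{"dp":[[0.3,-0.2,0.2],[0.3,-0.2,0.3],[0.2,-0.1,0.3],[0.2,-0.1,0.3],[0,0,0]],"rot":[[0.3,5.6,-0.5],[0.3,5.6,-0.5],[0.2,5.6,-0.4],[0.2,5.6,-0.4],[0,0,0]],"gripper":[-1,-1,-1,-1,-1]}'
python3 - <<'E'
from h import *
b=snapshot("scene");a=snapshot("top");o=observe();print(o["ee_pos"],o["tool_rot"],o["qpos"],o["wrist_force"])
cv2.imwrite("pics/c4.png",np.hstack([cv2.resize(x,(400,400),interpolation=cv2.INTER_CUBIC)[:,:,::-1] for x in(b[120:240,210:330],a[110:230,200:320])]))
z=tool(94.4,52.2).as_matrix()[:,2]
R=Ro.from_euler('xyz',o["tool_rot"],degrees=True)
G=o["ee_pos"]-11*R.as_matrix()[:,2];print("G",G)
plan(np.array([513,115,G[2]])+11*z,tool(94.4,52.2),1)
print("down 1cm in tool",R.inv().apply([0,0,-1]))
E
```

```text
time: 6.45
ee_pos: [511.4, 122.0, 110.4]
tool_rot: [-179.4, -52.0, 93.7]
wrist_force: [-0.4, -0.4, -1.8]
gripper_width: 49.9
finger_force: 30.0
[512.04340503 123.44163905 112.02824076] [-179.71622866  -51.77588245   94.12142187] [  8.95851112  33.16839438   5.52132552 110.10945641 -55.15531616
  71.52400417  53.81235664] [-1.11579937  0.17116545 -1.24200596]
G [512.71880868 114.82644582 118.83428773]
n 1 rot [-0.06  0.42 -0.17] total [-0.1  0.4 -0.2]
[0.02, 0.03, 0.01] 
down 1cm in tool [-0.78559652  0.00306444  0.61873154]
```

View pics/c4.png

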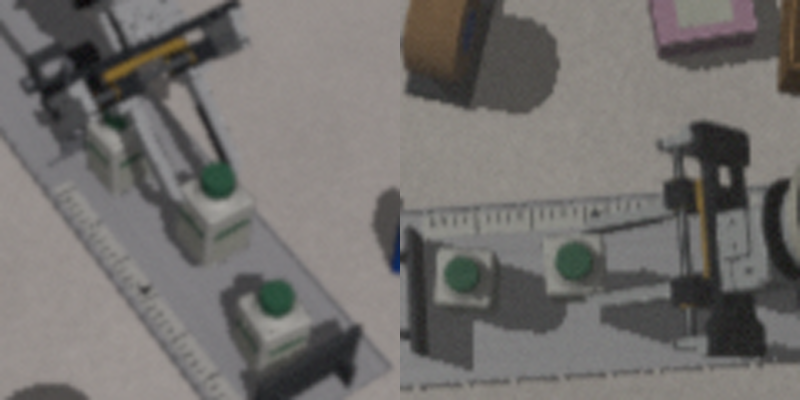

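The bottle is upright in the hand and aligned with the lane, with its cap at top-crop (575,260). The other two bottles still stand, so I'll lower it.

```bash
python3 -m handwheel '{"dp":[[-0.7,0,0.6],[-0.7,0,0.55],[-0.7,0,0.55],[-0.7,0,0.55],[-0.7,0,0.55],[0,0,0]],"rot":[[0,0.2,-0.1],[0,0.2,-0.1],[0,0,0],[0,0,0],[0,0,0],[0,0,0]],"gripper":[-1,-1,-1,-1,-1,-1]}'
python3 -m handwheel '{"dp":[[-0.24,0,0.18],[-0.24,0,0.18],[0,0,0]],"rot":[[0,0,0],[0,0,0],[0,0,0]],"gripper":[-1,-1,-1]}'
```

```text
time: 7.15
ee_pos: [511.5, 124.6, 66.4]
tool_rot: [-179.9, -52.3, 94.5]
wrist_force: [-1.1, 0.6, -1.2]
gripper_width: 49.9
finger_force: 30.0
time: 7.45
ee_pos: [512.0, 124.4, 61.5]
tool_rot: [179.9, -52.3, 94.6]
wrist_force: [0.3, -0.7, -0.3]
gripper_width: 49.8
finger_force: 30.0
```

```bash
python3 -m handwheel '{"dp":[[-0.16,0,0.12],[0,0,0]],"rot":[[0,0,0],[0,0,0]],"gripper":[-1,-1]}'; python3 -m handwheel '{"dp":[[-0.16,0,0.12],[0,0,0]],"rot":[[0,0,0],[0,0,0]],"gripper":[-1,-1]}'
python3 - <<'E'
from h import *
b=snapshot("scene");a=snapshot("top");o=observe();print(o["ee_pos"],o["wrist_force"])
cv2.imwrite("pics/c5.png",np.hstack([cv2.resize(x,(400,400),interpolation=cv2.INTER_CUBIC)[:,:,::-1] for x in(b[140:240,220:320],a[140:240,195:295])]))
for x in blobs(b,(60,90,30),(90,255,255),20):
    if 220<x[1]<320 and 140<x[2]<250:print(x)
E
```

```text
time: 7.65
ee_pos: [512.0, 124.3, 59.6]
tool_rot: [179.9, -52.3, 94.6]
wrist_force: [0.7, 0.5, -1.3]
gripper_width: 49.7
finger_force: 30.0
time: 7.85
ee_pos: [512.0, 124.3, 57.5]
tool_rot: [179.9, -52.3, 94.6]
wrist_force: [-0.7, -0.4, -1.3]
gripper_width: 49.8
finger_force: 30.0
[512.02178907 124.32671883  57.67767506] [-0.23157176  0.08305139 -1.08454489]
(np.int32(61), np.float64(274.3), np.float64(185.1), np.int32(271), np.int32(181), np.int32(8), np.int32(9))
(np.int32(62), np.float64(292.4), np.float64(209.0), np.int32(289), np.int32(205), np.int32(8), np.int32(9))
```

```bash
python3 - <<'E'
from h import *
a=snapshot("top")
for x in blobs(a,(55,60,20),(95,255,255),20):
    if 195<x[1]<330 and 160<x[2]<215:
        print([round(float(q),1) for q in x[:3]])
        for s in((274.3,185.1),(292.4,209.0),(245.2,153.5)):
            r=tri(*s,x[1],x[2]); 
            if len(r[1])and r[1][0]<2e-1*1e3: print(s,r[0].round(1),r[1])
E
```

```text
[65.0, 251.8, 190.5]
(274.3, 185.1) [512.  114.8 102. ] [0.29713937]
[65.0, 218.2, 191.8]
(292.4, 209.0) [508.1 209.1  98.3] [0.33570318]
```

```bash
python3 -m handwheel '{"dp":[[-0.16,0,0.12],[0,0,0]],"rot":[[0,0,0],[0,0,0]],"gripper":[-1,-1]}'; python3 -m handwheel '{"dp":[[-0.08,0,0.06],[0,0,0]],"rot":[[0,0,0],[0,0,0]],"gripper":[-1,-1]}';python3 -m handwheel '{"dp":[[-0.08,0,0.06],[0,0,0]],"rot":[[0,0,0],[0,0,0]],"gripper":[-1,-1]}'
```

```text
time: 8.2
ee_pos: [512.0, 124.3, 55.5]
tool_rot: [179.9, -52.3, 94.6]
wrist_force: [0.6, -0.2, -1.0]
gripper_width: 49.7
finger_force: 30.0
time: 8.4
ee_pos: [512.1, 124.3, 55.0]
tool_rot: [179.9, -52.4, 94.6]
wrist_force: [-0.8, -1.8, 2.7]
gripper_width: 49.6
finger_force: 30.0
time: 8.6
ee_pos: [512.5, 124.3, 54.7]
tool_rot: [179.8, -52.4, 94.6]
wrist_force: [-1.2, -3.7, 14.1]
gripper_width: 49.7
finger_force: 30.0
```

```bash
python3 -m handwheel '{"dp":[[0.08,0,-0.06],[0,0,0],[0,0,0],[0,0,0],[0,0,0],[0,0,0]],"rot":[[0,0,0],[0,0,0],[0,0,0],[0,0,0],[0,0,0],[0,0,0]],"gripper":[-1,-1,1,1,1,1]}'
python3 -m handwheel '{"dp":[[0,0,-1],[0,0,-2],[0,0,-2],[0,0,-2],[0,0,-2],[0,0,-2],[0,0,-2],[0,0,0]],"rot":[[0,0,0],[0,0,0],[0,0,0],[0,0,0],[0,0,0],[0,0,0],[0,0,0],[0,0,0]],"gripper":[1,1,1,1,1,1,1,1]}'
python3 - <<'E'
from h import *
b=snapshot("scene");a=snapshot("top");o=observe();print(o["ee_pos"],o["tool_rot"],o["qpos"],o["wrist_force"])
cv2.imwrite("pics/c5.png",np.hstack([cv2.resize(x,(400,400),interpolation=cv2.INTER_CUBIC)[:,:,::-1] for x in(b[120:240,210:330],a[110:230,195:315])]))
E
```

```text
time: 9.2
ee_pos: [512.0, 124.3, 54.7]
tool_rot: [179.9, -52.3, 94.6]
wrist_force: [0.5, -0.0, 0.0]
gripper_width: 78.4
finger_force: 0.0
time: 10.0
ee_pos: [521.0, 18.9, 135.4]
tool_rot: [179.7, -52.2, 94.6]
wrist_force: [-0.3, 0.1, -0.2]
gripper_width: 94.1
finger_force: 0.0
[520.01692803  21.71777465 134.12848475] [179.89993768 -52.31287943  94.56626609] [ 15.81299142  35.01134481   9.29690751 103.33760799 -49.68393076
  81.00063228  55.58899103] [-0.28468796  0.00314959  0.61752887]
```

View pics/c5.png

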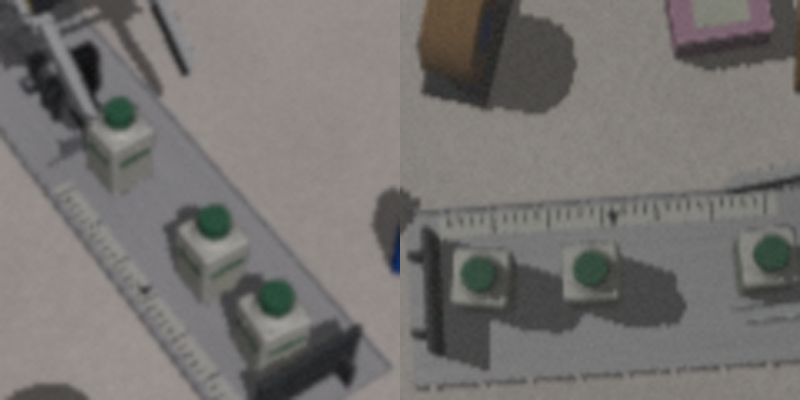

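All three bottles stand upright in a row: top crop (480,273), (592,268) and (771,252). Next is the grip.

```bash
python3 - <<'E'
from h import *
o=observe();R=Ro.from_euler('xyz',o["tool_rot"],degrees=True)
plan([523.6,-113.7,200],tool(94.4,0),8)
E
```

```text
n 8 rot [ 0.   -6.54  0.01] total [  0.  -52.3   0.1]
[-0.38, -0.09, -1.84] [-0.59, -0.09, -1.79] [-0.79, -0.09, -1.71] [-0.98, -0.09, -1.61] [-1.15, -0.09, -1.48] [-1.32, -0.09, -1.34] [-1.46, -0.09, -1.18] [-1.59, -0.09, -1.01]
```

```bash
python3 -m handwheel '{"dp":[[-0.4,-0.1,-1.8],[-0.6,-0.1,-1.8],[-0.8,-0.1,-1.7],[-1.0,-0.1,-1.6],[-1.2,-0.1,-1.5],[-1.3,-0.1,-1.3],[-1.5,-0.1,-1.2],[-1.6,-0.1,-1.0]],"rot":[[0,-6.5,0],[0,-6.5,0],[0,-6.5,0],[0,-6.5,0],[0,-6.5,0],[0,-6.5,0],[0,-6.5,0],[0,-6.5,0]],"gripper":[1,1,1,1,1,1,1,1]}'
python3 -m handwheel '{"dp":[[0,0,0],[0,0,0]],"rot":[[0,0,0],[0,0,0]],"gripper":[1,1]}'
python3 - <<'E'
from h import *
b=snapshot("scene");a=snapshot("top");o=observe();print(o["ee_pos"],o["tool_rot"],o["qpos"])
cv2.imwrite("pics/c6.png",np.hstack([cv2.resize(x,(400,400),interpolation=cv2.INTER_CUBIC)[:,:,::-1] for x in(b[100:200,180:280],a[130:230,280:380])]))
plan([523.6,-113.7,150],tool(94.4,0),1)
u,v=proj("scene",[523.6,-113.7,114]);print((u-180)*4,(v-100)*4)
E
```

```text
time: 10.9
ee_pos: [522.9, -114.5, 198.8]
tool_rot: [179.9, -0.1, 94.6]
wrist_force: [-0.2, -0.1, -0.1]
gripper_width: 93.6
finger_force: 0.0
time: 11.1
ee_pos: [522.4, -113.2, 197.8]
tool_rot: [180.0, -0.5, 94.6]
wrist_force: [0.2, 0.0, -0.3]
gripper_width: 93.9
finger_force: 0.0
[ 522.17352152 -114.56416961  197.57214835] [-179.96282766   -0.481908     94.47624237] [ -8.6295041   14.28949547  21.29095449 104.67537674  -6.32046846
  62.29194937  19.50010165]
n 1 rot [-0.04 -0.48  0.08] total [-0.  -0.5  0.1]
[0.04, 0.15, 4.76] 
221.27630912065274 136.3529869290594
```

View pics/c6.png

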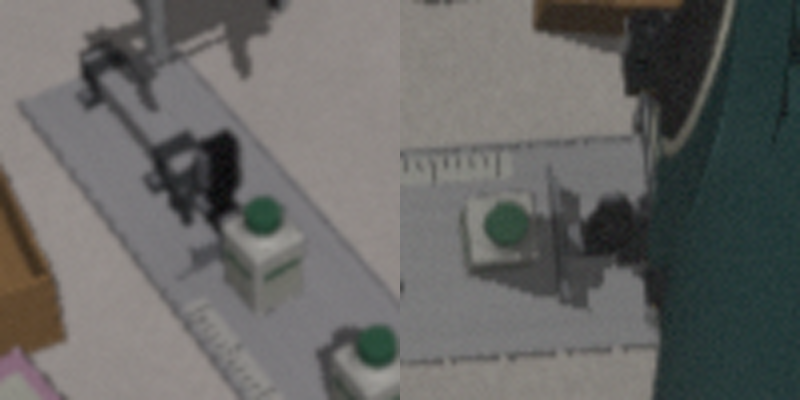

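The grip's top is at scene-crop (222,138) against a predicted (221,136), so I'll descend and squeeze.

```bash
python3 -m handwheel '{"dp":[[0.1,0.1,3],[0,0,3],[0,0,2.5],[0,0,2],[0,0,1.3],[0,0,0]],"rot":[[0,-0.5,0],[0,0,0],[0,0,0],[0,0,0],[0,0,0],[0,0,0]],"gripper":[1,1,1,1,1,1]}'
```

```text
time: 11.8
ee_pos: [522.5, -114.1, 78.8]
tool_rot: [-179.9, 0.1, 94.4]
wrist_force: [-0.1, -0.2, 1.2]
gripper_width: 93.8
finger_force: 0.0
```

```bash
python3 -m handwheel '{"dp":[[0,0,0],[0,0,0],[0,0,0],[0,0,0],[0,0,0],[0,0,0],[0,0,0]],"rot":[[0,0,0],[0,0,0],[0,0,0],[0,0,0],[0,0,0],[0,0,0],[0,0,0]],"gripper":[-1,-1,-1,-1,-1,-1,-1]}'
```

```text
time: 12.5
ee_pos: [524.7, -113.7, 80.9]
tool_rot: [179.8, 0.2, 94.5]
wrist_force: [6.6, -0.1, -0.9]
gripper_width: 42.0
finger_force: 3.2
```

```bash
python3 -m handwheel '{"dp":[[0,0.2,0],[0,0,0],[0,0,0],[0,0,0]],"rot":[[0,0,0],[0,0,0],[0,0,0],[0,0,0]],"gripper":[-1,-1,-1,-1]}'
```

```text
time: 12.9
ee_pos: [528.2, -113.4, 81.0]
tool_rot: [179.7, 0.2, 94.5]
wrist_force: [15.9, -0.2, -8.7]
gripper_width: 29.8
finger_force: 30.0
```

```bash
python3 -m handwheel '{"dp":[[0,0.2,0.1],[0,0.1,0],[0,0,0]],"rot":[[0,0,0],[0,0,0],[0,0,0]],"gripper":[-1,-1,-1]}'
```

```text
time: 13.2
ee_pos: [528.3, -113.4, 80.7]
tool_rot: [180.0, 0.1, 94.5]
wrist_force: [-13.8, 2.3, 30.8]
gripper_width: 29.5
finger_force: 30.0
```

```bash
python3 -m handwheel '{"dp":[[0,-0.13,-0.07],[0,0,0]],"rot":[[0,0,0],[0,0,0]],"gripper":[-1,-1]}'
python3 - <<'E'
from h import *
o=observe();print(o["wrist_force"],o["wrist_torque"],o["tool_rot"])
for th in(4.0,4.33,4.8):
  ey=np.array([-np.sin(np.radians(th)),np.cos(np.radians(th)),0])
  R=Ro.from_euler('xyz',o["tool_rot"],degrees=True);print(th,R.inv().apply(ey*17.6))
E
```

```text
time: 13.4
ee_pos: [528.3, -113.4, 80.9]
tool_rot: [179.8, 0.2, 94.5]
wrist_force: [2.2, 1.3, 7.5]
gripper_width: 30.0
finger_force: 30.0
[2.19209828 1.34229158 7.49639948] [ 0.18956102 -0.23628624 -0.07203904] [179.84040206   0.18583438  94.52283582]
4.0 [17.59917466  0.16075978 -0.05663417]
4.33 [17.59980775  0.05939358 -0.05691858]
4.8 [17.5997015  -0.08497906 -0.05732039]
```

```bash
python3 -m handwheel '{"dp":[[0.2,0,0],[0.4,0,0],[0.5,0,0],[0.5,0,0],[0.5,0,0],[0.4,0,0],[0,0,0]],"rot":[[0,0,0],[0,0,0],[0,0,0],[0,0,0],[0,0,0],[0,0,0],[0,0,0]],"gripper":[-1,-1,-1,-1,-1,-1,-1]}'
```

```text
time: 14.1
ee_pos: [526.4, -88.8, 80.9]
tool_rot: [179.8, 0.2, 94.5]
wrist_force: [2.1, -1.7, 8.0]
gripper_width: 29.6
finger_force: 30.0
```

```bash
python3 -m handwheel '{"dp":[[0.4,0,0],[0.6,0,0],[0.6,0,0],[0.6,0,0],[0.6,0,0],[0.6,0,0],[0.6,0,0],[0.6,0,0]],"rot":[[0,0,0],[0,0,0],[0,0,0],[0,0,0],[0,0,0],[0,0,0],[0,0,0],[0,0,0]],"gripper":[-1,-1,-1,-1,-1,-1,-1,-1]}'
python3 -m handwheel '{"dp":[[0.6,0,0],[0.6,0,0],[0.6,0,0],[0.6,0,0],[0.6,0,0],[0.6,0,0],[0.4,0,0],[0,0,0]],"rot":[[0,0,0],[0,0,0],[0,0,0],[0,0,0],[0,0,0],[0,0,0],[0,0,0],[0,0,0]],"gripper":[-1,-1,-1,-1,-1,-1,-1,-1]}'
python3 - <<'E'
from h import *
b=snapshot("scene");a=snapshot("top");o=observe();print(o["ee_pos"],o["wrist_force"])
cv2.imwrite("pics/c7.png",np.hstack([cv2.resize(x,(400,400),interpolation=cv2.INTER_CUBIC)[:,:,::-1] for x in(b[140:240,220:320],a[130:230,195:295])]))
E
```

```text
time: 14.9
ee_pos: [522.9, -43.8, 80.9]
tool_rot: [179.8, 0.3, 94.5]
wrist_force: [2.2, -7.1, 11.6]
gripper_width: 29.6
finger_force: 30.0
time: 15.7
ee_pos: [519.7, -3.2, 80.8]
tool_rot: [179.8, 0.2, 94.5]
wrist_force: [0.3, -2.5, 13.9]
gripper_width: 29.4
finger_force: 30.0
[519.6495838   -3.33766652  80.82298627] [ 0.33768582 -1.89517023 15.37590528]
```

View pics/c7.png

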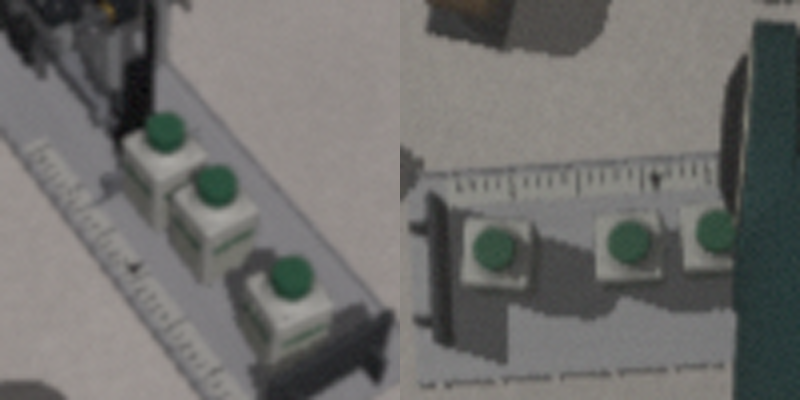

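All three bottles stand and the pusher is following the hand. The middle and pusher bottles are nearly touching.

```bash
python3 -m handwheel '{"dp":[[0.4,0,-0.03],[0.5,0,0],[0.5,0,0],[0.5,0,0],[0.5,0,0],[0.5,0,0],[0.5,0,0],[0.5,0,0]],"rot":[[0,0,0],[0,0,0],[0,0,0],[0,0,0],[0,0,0],[0,0,0],[0,0,0],[0,0,0]],"gripper":[-1,-1,-1,-1,-1,-1,-1,-1]}'
python3 -m handwheel '{"dp":[[0.5,0,0],[0.5,0,0],[0.4,0,0],[0.4,0,0],[0.3,0,0],[0.2,0,0],[0,0,0],[0,0,0]],"rot":[[0,0,0],[0,0,0],[0,0,0],[0,0,0],[0,0,0],[0,0,0],[0,0,0],[0,0,0]],"gripper":[-1,-1,-1,-1,-1,-1,-1,-1]}'
python3 - <<'E'
from h import *
o=observe();d=(o["ee_pos"]-np.array([528.3,-113.4,80.9]));print(o["ee_pos"],o["wrist_force"],np.hypot(d[0],d[1]))
b=snapshot("scene");a=snapshot("top")
cv2.imwrite("pics/c8.png",np.hstack([cv2.resize(x,(400,600),interpolation=cv2.INTER_CUBIC)[:,:,::-1] for x in(b[140:240,242:309],a[140:240,195:262])]))
for n,im,lo in(("s",b,(60,90,30)),("t",a,(55,60,20))):
  for x in blobs(im,lo,(95,255,255),20):
    if 195<x[1]<310 and 140<x[2]<230:print(n,[round(float(q),1) for q in x[:3]])
E
```

```text
time: 16.6
ee_pos: [516.7, 34.6, 80.8]
tool_rot: [179.8, 0.3, 94.4]
wrist_force: [2.8, -9.2, 10.5]
gripper_width: 29.5
finger_force: 30.0
time: 17.4
ee_pos: [514.9, 57.9, 80.8]
tool_rot: [179.8, 0.2, 94.5]
wrist_force: [1.0, -7.4, 12.9]
gripper_width: 29.5
finger_force: 30.0
[514.85800158  57.85782343  80.83747619] [ 1.01778632 -7.40480438 12.87489684] 171.78454356025594
s [56.0, 272.4, 186.4]
s [61.0, 283.4, 198.0]
s [65.0, 293.8, 210.0]
t [5012.0, 277.8, 197.5]
t [70.0, 234.2, 191.2]
t [68.0, 216.2, 192.5]
```

View pics/c8.png

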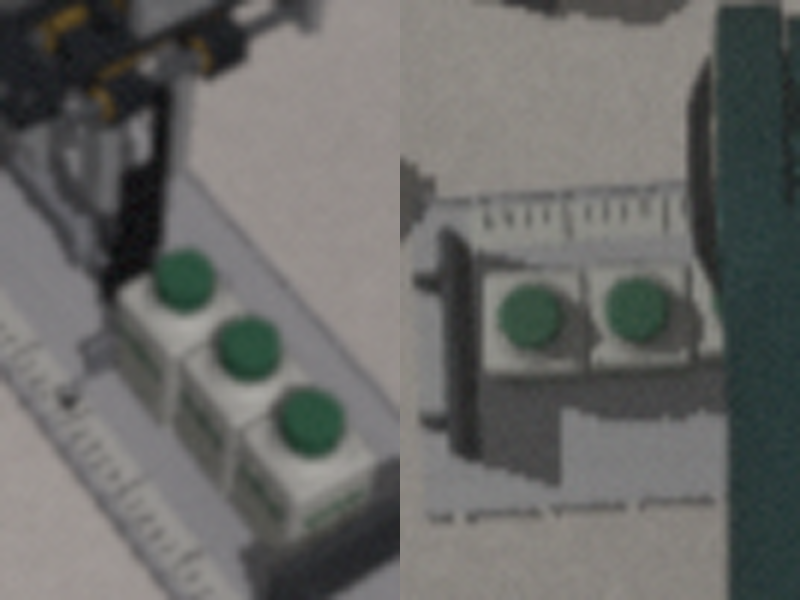

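The three bottles are closed up and upright, and the plate's +x end at (85,370) is just short of the arrowhead at (68,400). I'll check the remaining distance.

```bash
python3 - <<'E'
from h import *
th=np.radians(4.5);ey=np.array([-np.sin(th),np.cos(th),0])
ar=ray("scene",253.4,206.7,6)
print("arrow scene",ar,"top",T(231,97,6))
# stop cap before, known-height calibration: pick z so scene rays agree w/ standing caps
for z in(98,102):
  c=[ray("scene",*p,z) for p in((272.4,186.4),(283.4,198.0),(293.8,210.0))]
  print(z,[x.round(1) for x in c],"spacing",[(c[i+1]-c[i])@ey for i in(0,1)],"arrow-face",(ar-c[0])@ey+25)
E
```

```text
arrow scene [571.861938    97.89520563   6.        ] top [566.62204323  95.32322738   6.        ]
98 [array([517.4, 114. ,  98. ]), array([510.5, 164.9,  98. ]), array([506. , 213.9,  98. ])] spacing [np.float64(51.252790041409455), np.float64(49.169288879482075)] arrow-face 4.628221517743931
102 [array([519.1, 116.5, 102. ]), array([512.1, 167.1, 102. ]), array([507.7, 215.8, 102. ])] spacing [np.float64(51.01378612182268), np.float64(48.94000082011996)] arrow-face 2.3352354595929867
```

Odometry says 4.2 mm remain and vision says 2–4.6 mm. I'll go 4 mm further.

```bash
python3 -m handwheel '{"dp":[[0.2,0,-0.02],[0.2,0,0],[0,0,0],[0,0,0]],"rot":[[0,0,0],[0,0,0],[0,0,0],[0,0,0]],"gripper":[-1,-1,-1,-1]}'
python3 - <<'E'
from h import *
o=observe();d=(o["ee_pos"]-np.array([528.3,-113.4,80.9]));print(o["ee_pos"],o["wrist_force"],np.hypot(d[0],d[1]))
b=snapshot("scene");c=b[165:225,232:312]
cv2.imwrite("pics/c9.png",cv2.resize(c,(800,600),interpolation=cv2.INTER_CUBIC)[:,:,::-1])
ar=np.array([566.6+2,96.6,6]);th=np.radians(4.5);ex=np.array([np.cos(th),np.sin(th),0])
for s in(0,-15,-54):
  u,v=proj("scene",ray("scene",253.4,206.7,6)+s*ex);print((u-232)*10,(v-165)*10)
E
```

```text
time: 17.9
ee_pos: [514.5, 61.9, 80.9]
tool_rot: [179.9, 0.2, 94.5]
wrist_force: [2.8, -5.1, 10.5]
gripper_width: 29.8
finger_force: 30.0
[514.4882651   61.8772511   80.85729198] [ 2.75187375 -5.08949195 10.4597456 ] 175.8205868937895
213.9999999999995 416.9999999999993
253.86518623151971 395.26233402127247
355.9256976053291 339.61083667274636
```

View pics/c9.png

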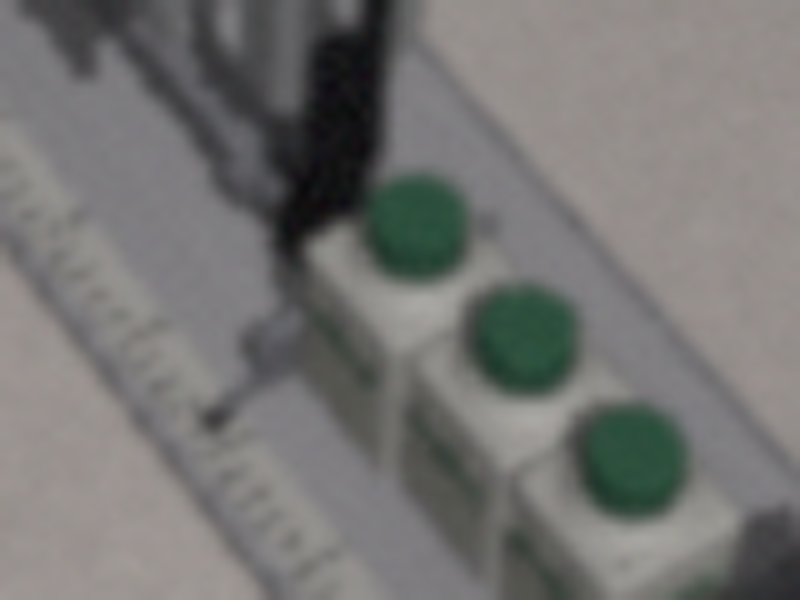

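The plate's foot line runs straight into the arrowhead at (213,415). All three bottles are upright in one row and the hand is clear of them, so I'm handing in.

```bash
python3 -c "
from cell import job
print(job.finish_job())"
```

```text
the job is handed in; nothing more can be done
None
```

I stood the fallen bottle upright between the other two, ran the pusher out to the 160 mm mark (175.8 of 176 mm by arm travel), and handed the job in at about 18 s with all three bottles in one row and the arm still holding the grip; the result has not been reported.

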